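Build up the sanding head on the assembly stand

ROBOT

A 6-joint arm with a two-finger parallel gripper is mounted at the origin on a cart in front of the work surface, level with it; the furniture and walls round the work are solid. World frame = base frame: x ahead of the robot, y to its left, z up, the work surface at z = 0. Lengths are in m, angles in degrees, forces in N, time in s.
With the tool pointing down it reaches from about 0.275 to 0.85 m from the base axis. Payload 5.2 kg.
Tool frame: the origin (TCP) lies on the centre line of the jaws, within the pads' length; the fingertips stand 8 mm ahead of it and the grasp point (between the pads) lies 11 mm behind it; z points along the fingers, y is the direction in which the jaws open and shut (so a half turn about z gives the same grasp; the last joint's range is limited). The gripper opens to 85 mm and grips with 20 to 120 N. Pads are 22 mm wide; open, the fingers measure 114 mm over their backs; the gripper's body (76 mm by 85 mm) begins 54 mm behind the grasp point. The pads swing forward as they close: fully open they stand 13 mm farther back than shut.
Start: joints at [-81.291, 14.817, 87.949, -0, 77.235, -11.62], TCP at [0.191, -0.516, 0.219] pointing down, gripper open.
Joint ranges: [-179.93, 179.93], [-52.35, 119.4], [10.71, 147.94], [-69.91, 249.91], [12.55, 155.21], [-178.61, 178.61]. Speed limits (degrees/s): [147.25, 147.25, 180, 180, 180, 180].

INTERFACE

Orientations are given as [roll, pitch, yaw] about the fixed x, y, z axes, in that order (R = Rz(yaw) Ry(pitch) Rx(roll)).
In Python, from plant import robot gives the robot as it stands. The module is installed in compiled form; this text tells all that it offers.
- The arm moves only by the tool carry_out, never from a script. Its arguments are lists of equal length, an entry for each row: "hand": the finger opening in m, from 0 to 0.0854; "slide": the shift along the tool's x, y, z in m, a list of three; "twist": the turn about the tool's z in degrees. A call has 1 to 5 rows; each row is the pose to reach, as a shift and turn from the pose commanded when the call began, along the tool's axes at that moment; what a row does not reach only later rows make up. A row lasts 1/12 s, in which the tool goes at most 41.7 mm and 7.16 degrees, less where a joint would pass 70% of its speed; a pose out of reach is approached as far as the arm can. A call with a gripper value outside its range is refused whole. The fingers move at their own pace and stop on an object; "squeeze" is the grip in N (left out, the last holds). Time passes only in rows, so rows that repeat a pose let the fingers close. It gives the time, the measured TCP pose, the force and the opening at its end, in the units of the state.
- robot.get_state(): the state, without advancing time (a new reading comes with each control period).
- robot.read_camera(name): name is "scene" or "top"; returns a dict with "frame" (384x512x3 uint8, red, green, blue), "vertical_fov" (degrees; the focal length in pixels is half the picture's height over the tangent of half this angle, whatever the lens; pixels are square), "cx", "cy" (the principal point, pixels), "k1" (the pictures are not rectified: a ray, as slopes to the right and down, at radius r is drawn at 1 + k1 r^2 times it, then the intrinsics apply), "pose" (4x4, takes a point from camera to world coordinates). Camera axes: x right, y up, looking along -z (the intrinsics and any distortion apply to the point x, -y, -z); pixel columns grow to the right and rows downward; lengths in m; the calibration is good to about 2 mm. A picture is of the moment at which its call begins. There is no depth.
- robot.job_done(): hands the job in, once; it reports no verdict.
The state is a dict: "t": time; "joint_pos": joint angles; "dq": joint speeds; "joint_torque": joint torques, N m; "ee_pos": TCP position; "eef_rot": TCP orientation; "ft_force": force on the tool from outside, world axes, zero at the start; "ft_torque": the same for the moment, N m; "width": finger opening in m.
Only numpy, scipy, OpenCV 4.12 (cv2) and the standard library are available. Lean on these libraries where they do the work, as an engineer would, in place of code of your own. Each camera call takes 0.05 s, during which the arm holds its last target. There are 200 camera calls.

TASK

Build up the sanding head on the upright spindle of the assembly stand: from the bottom, first the stepped steel flange (wide side down, as it lies), then the cork wheel, then the plain aluminium sleeve, and the star knob last, each slipped over the spindle and lying flat on the one below. Leave the tin, the jar, the wood block, the tape and the clamp where they are, and let go of everything at the end.

Things in the scene. Friction and masses are not known exactly. Their poses are not given: they have to be found in the camera images.
- stand: Assembly stand, fixed: grey base plate 96 x 96 x 12 mm, 4 mm bolt heads 37 mm from its centre both ways, in its middle an upright steel spindle, 14 mm diameter, top 69 mm above the table (last 5 mm tapered). Origin: on the spindle's axis at table height; z up. Undersides of the stacked flange, wheel, sleeve and knob come 12, 30, 44 and 60 mm above the origin.
- flange: Stepped steel flange, lying hub up: a disc of 66 mm diameter, 6 mm thick, with a round hub of 38 mm diameter rising 12 mm more above it (18 mm in all); through bore of 22 mm. Best gripped from above across the hub. About 0.12 kg. Origin: centre of its underside; z up.
- wheel: Flat brown cork wheel: 60 mm diameter, 14 mm thick, through bore of 22 mm. Gripped from above across its outside. About 0.05 kg. Origin: centre of its underside; z up.
- sleeve: Plain aluminium spacer sleeve, the smallest part: a short tube of 32 mm outside diameter, 16 mm high, through bore of 21 mm, standing on end. Gripped from above across its outside. About 0.05 kg. Origin: centre of its underside; z up.
- star_knob: Black star knob with six round lobes, 50 mm over two facing lobes, 18 mm high, with a plain (unthreaded) through bore of 21 mm: it slips on, nothing is to be turned. Gripped from above across two facing lobes. About 0.05 kg. Origin: centre of its underside; z up; x points through one lobe, the others follow every 60 degrees.
- enamel_1: Bystander: yellow enamel tin, 63 mm diameter, 56 mm high. Origin: centre of its underside. Leave it where it is.
- spirit_jar: Bystander: clear jar with a red cap, 62 mm diameter, 86 mm high. Origin: centre of its underside. Leave it where it is.
- wood_block_1: Bystander: pine off-cut lying flat, 50 x 60 mm (x, y), 20 mm high. Origin: centre of its underside. Leave it where it is.
- masking_tape: Bystander: roll of masking tape lying flat, 104 mm diameter, 25 mm high. Origin: centre of its underside. Leave it where it is.
- spring_clamp: Bystander: orange spring clamp lying flat, 43 x 119 mm (x, y), 17 mm high. Origin: centre of its underside. Leave it where it is.
Not all that is in view belongs to the job. What is shaped like the wheel but yellow is not meant.

How it is judged (in metres and radians):
On the way, in this order (a step that is already met when the one before it is completed fails the run):
1. the flange lies flat on the base, over the spindle (z of flange in the frame of stand between 0.008 and 0.016 m and horizontal distance between flange and stand below 0.007 m and angle between flange's own z axis and vertical below 0.1 rad), for 0.2 s.
2. the cork wheel lies on the flange (z of wheel in the frame of stand between 0.026 and 0.034 m and horizontal distance between wheel and stand below 0.007 m and angle between wheel's own z axis and vertical below 0.1 rad), for 0.2 s.
3. the sleeve stands on the wheel (z of sleeve in the frame of stand between 0.04 and 0.048 m and horizontal distance between sleeve and stand below 0.007 m and angle between sleeve's own z axis and vertical below 0.1 rad), for 0.2 s.
4. the star knob lies on the sleeve (z of star_knob in the frame of stand between 0.056 and 0.064 m and horizontal distance between star_knob and stand below 0.007 m and angle between star_knob's own z axis and vertical below 0.1 rad), for 0.2 s.
At the end, for the whole second after the job is handed in: Flange, cork wheel, sleeve and star knob are on the spindle in this order from the bottom, each within 4 mm of its seated height (undersides 12, 30, 44 and 60 mm above the stand's origin), its centre within 7 mm of the spindle's axis, upright within 0.1 rad, at rest (all of step 1 and all of step 2 and all of step 3 and all of step 4 and linear speed of each of flange, wheel, sleeve, star_knob below 0.02 m/s and angular speed of each of flange, wheel, sleeve, star_knob below 0.3 rad/s); the robot touches nothing.
It fails at once if a bystander (tin, jar, wood block, tape or clamp) is moved by more than 20 mm or tipped over (distance of any of enamel_1, spirit_jar, wood_block_1, masking_tape, spring_clamp from where it was at the start of the episode above 0.02 m or angle between any of enamel_1, spirit_jar, wood_block_1, masking_tape, spring_clamp's own z axis and vertical above 0.5 rad).
It also fails if it takes over 104 s, if anything falls off the work surface, if the arm or the gripper's body presses on something with over 40 N, if the wrist force passes 120 N, or if a joint passes its speed limit or range.

## Working session

There is one attempt and no reset: what is moved stays moved. The work goes in short steps, Python scripts to look and compute and a tool call to move; the robot and the scene stay as the last step left them, time stands still between calls to the robot, and variables do not carry over. Pictures are saved under pics/ and viewed, about 12 in all and at most 16, crops included, and the job is handed in when it is done.

Besides the shell and the picture viewer there is one more tool, called after "Emit:" as name(argument=value, ...), one argument or row to a line, values as JSON. carry_out: Moves the arm, as the interface text tells. Its arguments: {"type":"object","properties":{"hand":{"type":"array"},"slide":{"type":"array"},"twist":{"type":"array"},"squeeze":{"type":"number"}},"required":["hand","slide","twist"]}

```bash
mkdir -p pics; cat > h.py <<'E'
import numpy as np, cv2
from plant import robot
def cam(n):
    c=robot.read_camera(n); h=c["frame"].shape[0]
    c["f"]=h/2/np.tan(np.radians(c["vertical_fov"])/2); return c
def save(c,name,crop=None,s=1):
    im=c["frame"][...,::-1]
    if crop: x0,y0,x1,y1=crop; im=im[y0:y1,x0:x1]
    cv2.imwrite("pics/"+name+".png",cv2.resize(im,None,fx=s,fy=s,interpolation=cv2.INTER_CUBIC))
def ray(c,u,v):
    K=np.array([[c["f"],0,c["cx"]],[0,c["f"],c["cy"]],[0,0,1.]])
    p=cv2.undistortPoints(np.array([[[u,v]]],float),K,np.array([c["k1"],0,0,0,0.]))[0,0]
    # k1 model: drawn = (1+k1 r^2)*ray, same as OpenCV
    P=np.array(c["pose"]); return P[:3,3],P[:3,:3]@np.array([p[0],-p[1],-1])
def onz(c,u,v,z):
    o,d=ray(c,u,v); return o+d*(z-o[2])/d[2]
def proj(c,X):
    P=np.array(c["pose"]); q=P[:3,:3].T@(np.array(X,float)-P[:3,3]); x,y=q[0]/-q[2],-q[1]/-q[2]
    k=1+c["k1"]*(x*x+y*y); return np.array([c["f"]*x*k+c["cx"],c["f"]*y*k+c["cy"]])
E
python3 - <<'E'
from h import *
a=cam("top");b=cam("scene")
save(a,"top0",s=1.5);save(b,"scene0",s=1.5)
for c in(a,b):print(c["f"],c["cx"],c["cy"],c["k1"],np.round(c["pose"],3).tolist())
print(robot.get_state())
E
```

```text
499.7329874705147 261.2499747491846 193.8209114343013 -0.05503416214322741 [[-0.014, 0.982, -0.191, 0.344], [-1.0, -0.015, -0.009, -0.026], [-0.012, 0.19, 0.982, 1.641], [0.0, 0.0, 0.0, 1.0]]
399.011849729396 252.84090467613245 190.52708053786696 -0.06683314793323618 [[-0.674, 0.487, -0.555, -0.063], [-0.738, -0.422, 0.526, 0.682], [0.022, 0.765, 0.644, 0.881], [0.0, 0.0, 0.0, 1.0]]
{'t': 0.1, 'joint_pos': array([-8.12919432e+01,  1.48537411e+01,  8.80060897e+01, -1.81543802e-03,
        7.72348225e+01, -1.16213096e+01]), 'dq': array([-0.03427146, -0.12186497, -0.12080784, -0.06217661,  0.07813892,
        0.06691251]), 'joint_torque': array([ 2.89357922e-03, -4.46972251e+01, -2.91243875e+01, -1.48339127e-04,
        6.30159295e-03,  7.43505012e-06]), 'ee_pos': array([ 0.19099604, -0.51522981,  0.21776147]), 'eef_rot': array([-1.79906931e+02, -1.73335339e-02,  2.03297549e+01]), 'ft_force': array([-0.18701423, -0.46405326, -0.09875152]), 'ft_torque': array([-0.00991955,  0.0305103 , -0.0292163 ]), 'width': 0.08544464431221407}
```

View pics/top0.png

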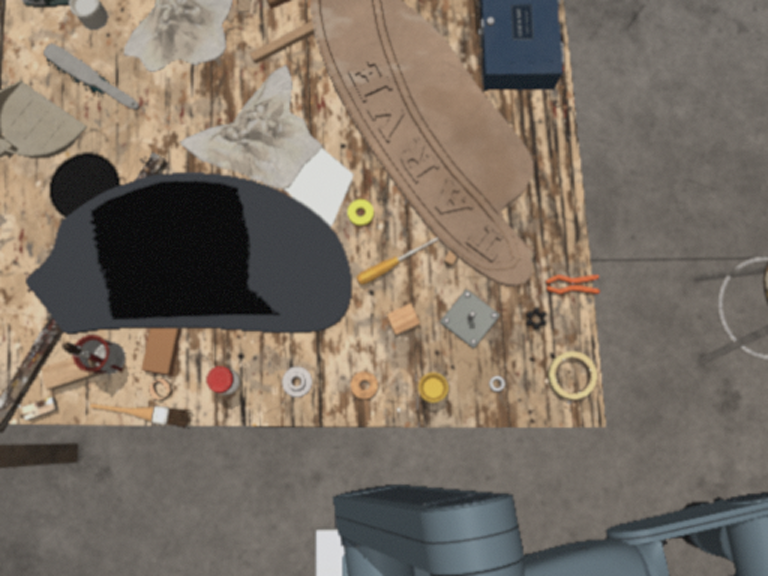

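View pics/scene0.png

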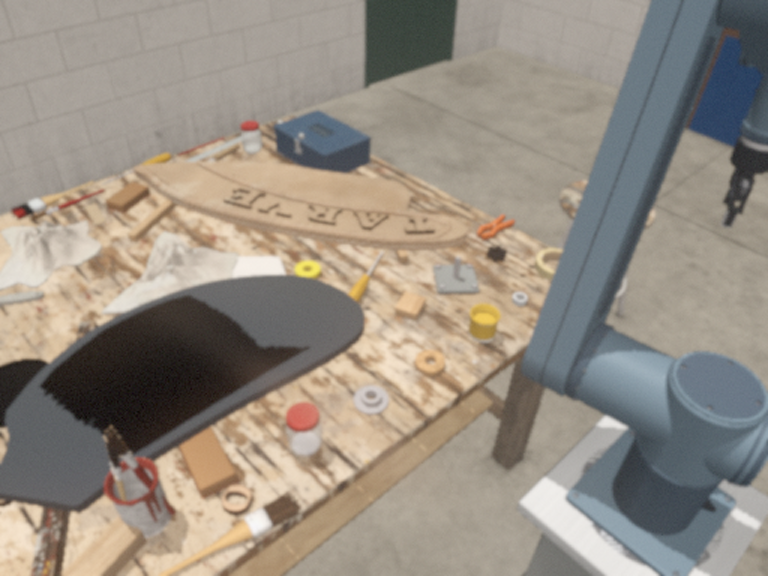

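The top view (1.5x pixels) shows the flange at (297,381), cork wheel at (364,385), sleeve at (497,383), knob at (537,319) and stand at (470,319). Wheel candidates are the brown ring at (364,385), the yellow ring at (360,212), which is excluded by colour, and a small thin wooden ring at (162,388), which is too small. I'll check these in an enlarged crop.

```bash
python3 - <<'E'
from h import *
a=cam("top");save(a,"top1",(180,190,400,275),3.6)
b=cam("scene");save(b,"scene1",(230,160,390,290),5)
# rough
for n,u,v,z in [("flange",297,381,.018),("wheel",364,385,.014),("sleeve",497,383,.016),("knob",537,319,.018),("stand",470,319,.012),("ring",162,388,.01),("tin",433,388,.056),("jar",220,379,.086),("block",403,319,.02),("tape",573,376,.025)]:
    print(n,np.round(onz(a,u/1.5,v/1.5,z),3))
hsv=cv2.cvtColor(a["frame"],cv2.COLOR_RGB2HSV)
for n,u,v in [("flange",297,381),("wheel",364,385),("sleeve",497,383),("knob",537,319),("stand",470,319)]:
    U,V=int(u/1.5),int(v/1.5); print(n); print(hsv[V,U-12:U+13].tolist())
E
```

```text
flange [0.464 0.197 0.018]
wheel [0.454 0.052 0.014]
sleeve [ 0.454 -0.235  0.016]
knob [ 0.592 -0.328  0.018]
stand [ 0.595 -0.182  0.012]
ring [0.453 0.494 0.01 ]
tin [ 0.443 -0.095  0.056]
jar [0.465 0.348 0.086]
block [ 0.596 -0.035  0.02 ]
tape [ 0.465 -0.398  0.025]
flange
[[15, 85, 171], [15, 65, 164], [14, 30, 186], [14, 17, 200], [15, 13, 200], [16, 14, 202], [15, 15, 200], [11, 15, 186], [11, 16, 127], [14, 65, 86], [15, 92, 116], [16, 83, 153], [16, 76, 168], [16, 75, 154], [14, 38, 148], [13, 16, 187], [9, 14, 183], [13, 15, 158], [11, 15, 193], [10, 15, 203], [13, 15, 200], [14, 25, 195], [15, 55, 171], [16, 75, 156], [15, 77, 146]]
wheel
[[16, 62, 161], [16, 59, 169], [16, 61, 175], [15, 82, 187], [15, 110, 208], [15, 115, 215], [15, 113, 214], [15, 115, 208], [14, 115, 193], [14, 115, 158], [14, 98, 120], [14, 84, 119], [15, 87, 135], [14, 79, 146], [15, 70, 156], [15, 68, 162], [15, 96, 168], [14, 113, 188], [15, 112, 209], [15, 113, 214], [15, 115, 207], [15, 108, 185], [15, 83, 162], [16, 75, 176], [15, 79, 177]]
sleeve
[[16, 84, 155], [16, 82, 158], [17, 83, 165], 
[... 377 characters left out ...]
], [14, 94, 120], [15, 92, 103], [16, 85, 78], [13, 73, 63], [13, 46, 50], [14, 70, 76], [14, 91, 109], [15, 90, 130], [15, 81, 133], [16, 72, 128], [16, 70, 102], [15, 66, 62], [15, 44, 46], [16, 56, 87], [17, 64, 136], [16, 63, 165], [15, 64, 163], [14, 66, 132], [14, 66, 93], [12, 70, 99], [14, 66, 139], [15, 66, 162]]
stand
[[38, 14, 144], [39, 12, 143], [34, 12, 144], [34, 12, 147], [34, 12, 144], [39, 12, 144], [38, 14, 144], [34, 13, 142], [35, 11, 143], [39, 13, 140], [30, 9, 116], [20, 9, 83], [20, 10, 74], [15, 13, 81], [36, 12, 107], [30, 10, 133], [34, 12, 147], [41, 14, 149], [34, 12, 150], [30, 12, 148], [35, 10, 148], [38, 14, 149], [38, 14, 149], [34, 12, 149], [30, 10, 149]]
```

View pics/top1.png

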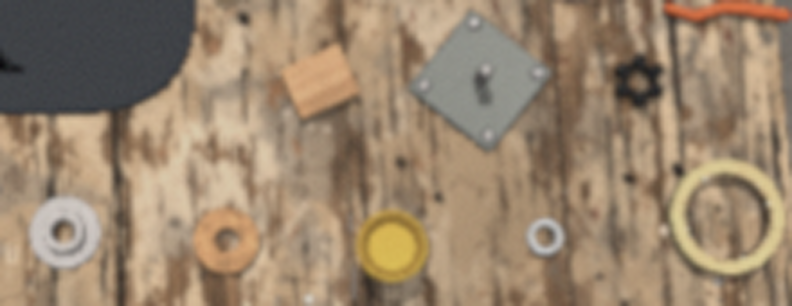

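View pics/scene1.png

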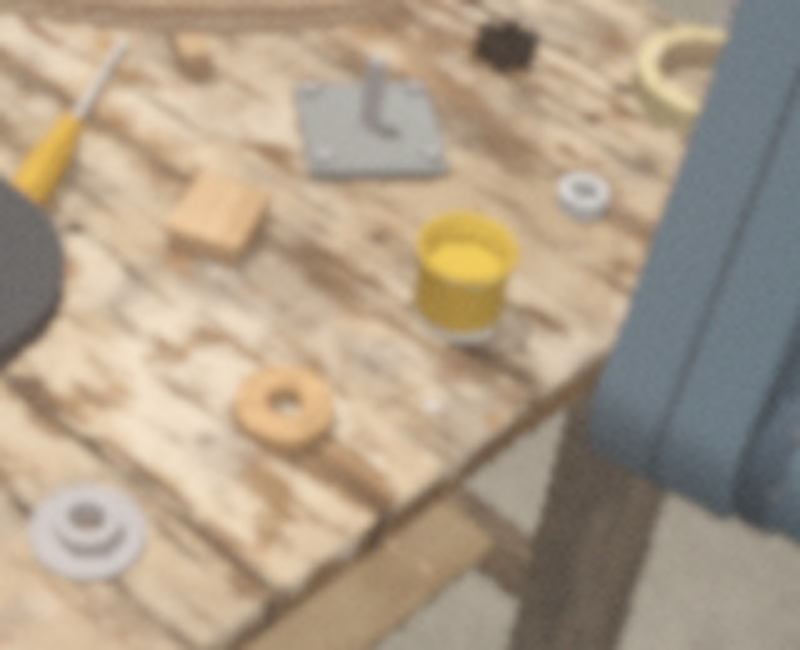

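```bash
cat > meas.py <<'E'
from h import *
def big(m,p,r):
    w=np.zeros_like(m); cv2.circle(w,tuple(int(round(x)) for x in p),r,255,-1); m=m&w
    n,l,s,_=cv2.connectedComponentsWithStats(m); k=1+np.argmax(s[1:,4]); return (l==k).astype(np.uint8)*255
def rule(hsv,n):
    H,S,V=[hsv[...,i].astype(int) for i in range(3)]
    m={"flange":(S<45)&(V>100),"sleeve":(S<50)&(V>90),"wheel":(S>96)&(V>150)&(H<22),"knob":(V<100),"stand":(S<26)&(V>60)}[n]
    return m.astype(np.uint8)*255
Z=dict(flange=.006,wheel=.007,sleeve=.008,knob=.009,stand=.012)
X0=dict(flange=(.464,.197),wheel=(.454,.052),sleeve=(.454,-.235),knob=(.592,-.328),stand=(.595,-.182))
RAD=dict(flange=.045,wheel=.04,sleeve=.026,knob=.032,stand=.075)
def find(c,n,up=4):
    p=proj(c,[*X0[n],Z[n]]); e=proj(c,[X0[n][0],X0[n][1]+RAD[n],Z[n]]); r=np.linalg.norm(p-e)
    R=int(r)+6; x0,y0=int(p[0])-R,int(p[1])-R
    im=cv2.resize(c["frame"][y0:y0+2*R,x0:x0+2*R],None,fx=up,fy=up,interpolation=cv2.INTER_CUBIC)
    m=big(rule(cv2.cvtColor(im,cv2.COLOR_RGB2HSV),n),((p[0]-x0)*up,(p[1]-y0)*up),int(r*up))
    cn=max(cv2.findContours(m,cv2.RETR_EXTERNAL,cv2.CHAIN_APPROX_NONE)[0],key=cv2.contourArea)
    q=(cn[:,0]+.5)/up-.5+[x0,y0]
    return im,m,np.array([onz(c,u,v,Z[n])[:2] for u,v in q])
E
python3 - <<'E'
from meas import *
for cn in("top","scene"):
    c=cam(cn)
    for n in X0:
        im,m,W=find(c,n); h=cv2.convexHull((W*1e4).astype(np.float32))
        (ex,ey),ax,an=cv2.fitEllipse(h) if n!="stand" else cv2.minAreaRect(h)
        bx=(W.min(0)+W.max(0))/2
        print(cn,n,"fit",round(ex/1e4,4),round(ey/1e4,4),"ax",np.round(np.array(ax)/10,1),round(an,1),"bbox",np.round(bx,4))
        if n=="knob":
            d=W-bx; a=np.arctan2(d[:,1],d[:,0]); r=np.hypot(*d.T)
            g=np.linspace(-np.pi,np.pi,360); o=np.argsort(a); rr=np.interp(g,a[o],r[o])
            F=(rr*np.exp(-6j*g)).sum(); print("lobe yaw",-np.degrees(np.angle(F.conj()))/6%60 if 0 else np.degrees(np.angle((rr*np.exp(6j*g)).sum()))/6%60, r.min(),r.max())
        if cn=="top":
            v=cv2.resize(im,(200,200)); k=cv2.cvtColor(cv2.resize(m,(200,200)),cv2.COLOR_GRAY2BGR)
            S=np.vstack([v[...,::-1],k]) if n=="flange" else np.hstack([S,np.vstack([v[...,::-1],k])])
cv2.imwrite("pics/masks.png",cv2.resize(S,(800,320)))
E
```

```text
top flange fit 0.4651 0.1999 ax [65.1 68.4] 99.9 bbox [0.4652 0.1996]
top wheel fit 0.4556 0.0538 ax [58.9 60.3] 167.4 bbox [0.4561 0.0525]
top sleeve fit 0.454 -0.2353 ax [35.3 36.1] 34.5 bbox [ 0.4537 -0.2354]
top knob fit 0.5941 -0.3251 ax [47.3 51.6] 58.3 bbox [ 0.5941 -0.3255]
lobe yaw 1.2029946174053916 0.017777100991113695 0.026566318064625914
top stand fit 0.5971 -0.1807 ax [93.5 94.1] 50.4 bbox [ 0.5975 -0.1804]
scene flange fit 0.4623 0.1991 ax [67.9 70.4] 53.2 bbox [0.4621 0.1988]
scene wheel fit 0.4507 0.0516 ax [54.6 69.6] 44.3 bbox [0.4485 0.0483]
scene sleeve fit 0.455 -0.2387 ax [33.  54.1] 33.7 bbox [ 0.4551 -0.2391]
scene knob fit 0.5928 -0.3282 ax [40.7 55.7] 32.0 bbox [ 0.5926 -0.3285]
lobe yaw 58.482923735223785 0.01747217311441322 0.027587966194983302
scene stand fit 0.6031 -0.1886 ax [ 92.2 123.2] 49.8 bbox [ 0.5931 -0.1785]
```

View pics/masks.png

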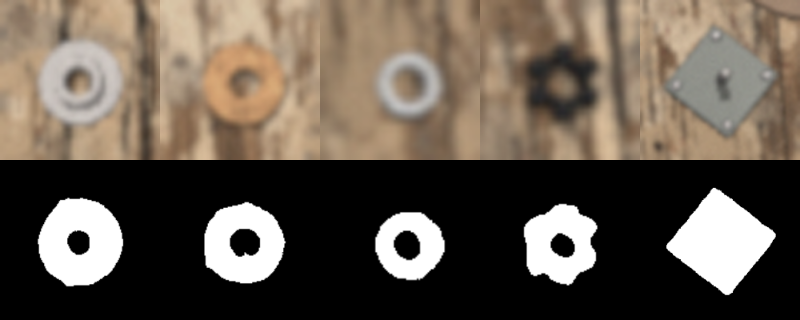

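The masks match the given sizes, and the two views agree to about 3 mm. Positions: stand (.597,-.1805), flange (.465,.1995), wheel (.4555,.053), sleeve (.454,-.2355), knob (.594,-.3255) with lobe yaw about 0. Moving to the flange.

Emit:
carry_out(
  hand=[0.07,0.07,0.07,0.07,0.07],
  slide=[
    [0.132,-0.15,0],
    [0.132,-0.15,0],
    [0.132,-0.15,0],
    [0.132,-0.15,0],
    [0.132,-0.15,0],
  ],
  twist=[7,14,20.3,20.3,20.3],
  squeeze=40,
)

```text
t: 0.72
ee_pos: [0.2631, -0.3263, 0.2183]
eef_rot: [-179.9, -0.0, -0.0]
ft_force: [0.3, 1.0, -0.5]
width: 0.07
```

Emit:
carry_out(
  hand=[0.07,0.07,0.07,0.07,0.07],
  slide=[
    [0.067,-0.176,0],
    [0.067,-0.176,0],
    [0.067,-0.176,0],
    [0.067,-0.176,0],
    [0.067,-0.176,0],
  ],
  twist=[0,0,0,0,0],
)

```text
t: 1.13
ee_pos: [0.3299, -0.1494, 0.2186]
eef_rot: [-179.9, -0.0, 0.1]
ft_force: [0.6, 0.4, -0.7]
width: 0.07
```

Emit:
carry_out(
  hand=[0.07,0.07,0.07,0.07,0.07],
  slide=[
    [0.067,-0.176,0],
    [0.067,-0.176,0],
    [0.067,-0.176,0],
    [0.067,-0.176,0],
    [0.067,-0.176,0],
  ],
  twist=[0,0,0,0,0],
)

```text
t: 1.55
ee_pos: [0.3972, 0.0266, 0.2188]
eef_rot: [-179.9, -0.1, 0.2]
ft_force: [-0.6, 0.8, 0.2]
width: 0.0704
```

Emit:
carry_out(
  hand=[0.07,0.07,0.07,0.07,0.07],
  slide=[
    [0.067,-0.176,0],
    [0.067,-0.176,0],
    [0.067,-0.176,0.04],
    [0.067,-0.176,0.08],
    [0.067,-0.176,0.1],
  ],
  twist=[0,0,0,0,0],
)

```text
t: 1.97
ee_pos: [0.4611, 0.1893, 0.1405]
eef_rot: [-179.9, -0.4, 0.1]
ft_force: [0.7, -0.1, 0.1]
width: 0.0698
```

Emit:
carry_out(
  hand=[0.07,0.07],
  slide=[
    [0,0,0],
    [0,0,0],
  ],
  twist=[0,0],
)

```text
t: 2.13
ee_pos: [0.4569, 0.1868, 0.1373]
eef_rot: [179.9, 0.3, 0.2]
ft_force: [0.4, -0.4, -0.2]
width: 0.0699
```

Emit:
carry_out(
  hand=[0.07,0.07,0.07,0.07,0.07],
  slide=[
    [0.008,-0.013,0.03],
    [0.008,-0.013,0.06],
    [0.008,-0.013,0.09],
    [0.008,-0.013,0.1],
    [0.008,-0.013,0.1],
  ],
  twist=[0,0,0,0,0],
)

```text
t: 2.55
ee_pos: [0.4655, 0.1979, 0.0387]
eef_rot: [180.0, 0.2, -0.0]
ft_force: [-0.5, -0.1, -0.2]
width: 0.0701
```

```bash
python3 - <<'E'
from h import *
s=robot.get_state();print(s["ee_pos"],s["eef_rot"],s["ft_force"])
c=cam("scene");x,y=map(int,proj(c,[.465,.2,.03]));a=c["frame"][y-45:y+40,x-55:x+55]
c=cam("top");x,y=map(int,proj(c,[.465,.2,.03]));b=c["frame"][y-45:y+40,x-55:x+55]
cv2.imwrite("pics/fl.png",cv2.resize(np.hstack([a,b])[...,::-1],None,fx=3.6,fy=3.6,interpolation=cv2.INTER_CUBIC))
E
```

```text
[0.46553779 0.19788332 0.03871383] [ 1.79952251e+02  1.82665397e-01 -3.71254017e-02] [-0.54148627 -0.06944894 -0.17462983]
```

View pics/fl.png

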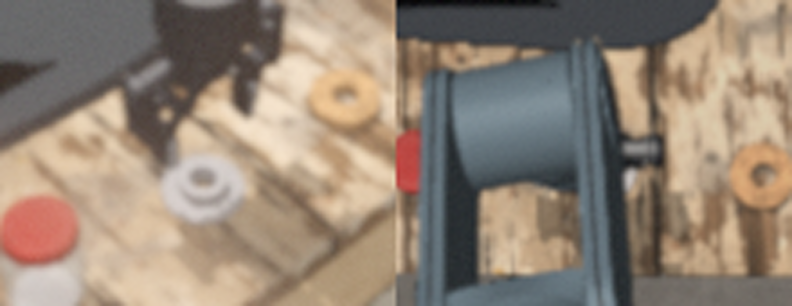

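The scene crop shows the fingers straddling the hub (crop pixels 170,170 and 240,110, hub at 205,175). I'll descend and grip.

Emit:
carry_out(
  hand=[0.07,0.07,0.07],
  slide=[
    [0,-0.001,0.014],
    [0,-0.001,0.024],
    [0,-0.001,0.024],
  ],
  twist=[0,0,0],
)

```text
t: 2.9
ee_pos: [0.4667, 0.1998, 0.0157]
eef_rot: [180.0, -0.0, 0.0]
ft_force: [-0.6, -0.2, 0.5]
width: 0.07
```

Emit:
carry_out(
  hand=[0.02,0.02,0.02,0.02,0.02],
  slide=[
    [0,0,0],
    [0,0,0],
    [0,0,0],
    [0,0,0],
    [0,0,0],
  ],
  twist=[0,0,0,0,0],
  squeeze=40,
)

```text
t: 3.32
ee_pos: [0.4669, 0.2002, 0.0159]
eef_rot: [-180.0, -0.0, 0.0]
ft_force: [-0.5, -0.3, -0.0]
width: 0.0201
```

Emit:
carry_out(
  hand=[0.02,0.02,0.02,0.02],
  slide=[
    [0,0,0],
    [0,0,0],
    [0,0,0],
    [0,0,0],
  ],
  twist=[0,0,0,0],
)

```text
t: 3.65
ee_pos: [0.4666, 0.2001, 0.0155]
eef_rot: [-180.0, 0.0, 0.0]
ft_force: [0.2, 0.0, -0.8]
width: 0.0202
```

The fingers closed to 20 mm, so they are not holding the 38 mm hub. I'll look.

```bash
python3 - <<'E'
from h import *
s=robot.get_state();print(s["ee_pos"],s["width"])
c=cam("scene");x,y=map(int,proj(c,[.465,.2,.03]));print(proj(c,[.4665,.2,.0155])-[x-40,y-35]);a=c["frame"][y-35:y+25,x-40:x+40]
cv2.imwrite("pics/fl2.png",cv2.resize(a[...,::-1],None,fx=8,fy=8,interpolation=cv2.INTER_CUBIC))
E
```

```text
[0.4666225  0.20012876 0.01547946] 0.020205473252848577
[39.6763231  38.74456013]
```

View pics/fl2.png

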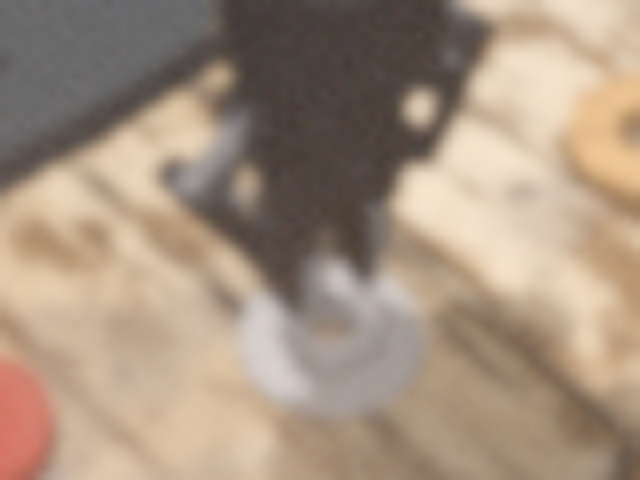

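```bash
python3 - <<'E'
from meas import *
c=cam("scene");x,y=map(int,proj(c,[.465,.2,.03])); o=np.array([x-40,y-35])
print("bore top at z.018:",onz(c,*(np.array([335,325])/8+o-.4),.018), "disc ctr z.006", onz(c,*(np.array([333,340])/8+o-.4),.006))
for z in(0,.01,.02,.03): print(z,(proj(c,[.4666,.2,z])-o+.4)*8, "tipmid->",onz(c,*(np.array([332,285])/8+o-.4),z), "tips dist",np.linalg.norm(onz(c,*(np.array([300,300])/8+o),z)-onz(c,*(np.array([365,270])/8+o),z)))
im,m,W=find(c,"flange");print(cv2.minEnclosingCircle((W*1000).astype(np.float32)), cv2.fitEllipse((W*1e4).astype(np.float32)))
E
```

```text
bore top at z.018: [0.45777742 0.20114596 0.018     ] disc ctr z.006 [0.46050596 0.19943177 0.006     ]
0 [319.98267886 341.52952753] tipmid-> [0.48292364 0.17977526 0.        ] tips dist 0.027044606329727893
0.01 [320.26329943 323.17652498] tipmid-> [0.47672562 0.18547613 0.01      ] tips dist 0.026737658206172743
0.02 [320.5475469  304.60100895] tipmid-> [0.4705276  0.19117701 0.02      ] tips dist 0.026430710082617555
0.03 [320.83548728 285.79917547] tipmid-> [0.46432958 0.19687788 0.03      ] tips dist 0.026123761959062373
((466.5001525878906, 188.78175354003906), 45.51509475708008) ((4634.8134765625, 1960.671142578125), (626.8902587890625, 821.132568359375), 27.11136817932129)
```

The fingertips appear above the hub top. I'll feel down in small steps with the fingers as they are, to find the true tip height on the hub rim.

Emit:
carry_out(
  hand=[0.02,0.02],
  slide=[
    [0,0,0.002],
    [0,0,0.002],
  ],
  twist=[0,0],
)

```text
t: 3.92
ee_pos: [0.4665, 0.2001, 0.0132]
eef_rot: [180.0, 0.0, 0.0]
ft_force: [-0.3, 0.3, 0.5]
width: 0.0202
```

Emit:
carry_out(
  hand=[0.02,0.02],
  slide=[
    [0,0,0.0015],
    [0,0,0.0015],
  ],
  twist=[0,0],
)

```text
t: 4.08
ee_pos: [0.4665, 0.2, 0.0117]
eef_rot: [180.0, 0.0, 0.0]
ft_force: [-0.1, -0.0, 0.3]
width: 0.0198
```

Emit:
carry_out(
  hand=[0.02,0.02],
  slide=[
    [0,0,0.0015],
    [0,0,0.0015],
  ],
  twist=[0,0],
)

```text
t: 4.25
ee_pos: [0.4664, 0.2001, 0.0102]
eef_rot: [180.0, 0.0, 0.0]
ft_force: [-0.1, 0.8, -0.1]
width: 0.0201
```

Emit:
carry_out(
  hand=[0.02,0.02],
  slide=[
    [0,0,0.0015],
    [0,0,0.0015],
  ],
  twist=[0,0],
)

```text
t: 4.42
ee_pos: [0.4665, 0.2001, 0.0088]
eef_rot: [180.0, 0.0, 0.0]
ft_force: [0.3, 0.9, 0.3]
width: 0.0201
```

```bash
python3 - <<'E'
from h import *
s=robot.get_state();print(s["ee_pos"],s["width"],s["ft_force"])
c=cam("scene");x,y=map(int,proj(c,[.465,.2,.03]));a=c["frame"][y-40:y+20,x-40:x+40]
d=cam("top");x,y=map(int,proj(d,[.465,.2,.01]));b=d["frame"][y-30:y+30,x-40:x+40]
cv2.imwrite("pics/fl3.png",cv2.resize(np.hstack([a,b])[...,::-1],None,fx=5,fy=5,interpolation=cv2.INTER_CUBIC))
E
```

```text
[0.46650678 0.2000932  0.00876592] 0.020083922370454692 [0.27934688 0.8670599  0.29462419]
```

View pics/fl3.png

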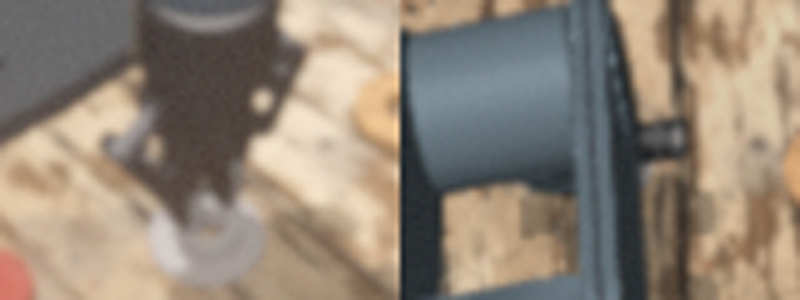

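Still no contact, and the picture shows the tips over the hub top (crop 185,225 and 235,205), so I'll keep feeling down.

Emit:
carry_out(
  hand=[0.02,0.02],
  slide=[
    [0,0,0.0015],
    [0,0,0.0015],
  ],
  twist=[0,0],
)

```text
t: 4.68
ee_pos: [0.4666, 0.2001, 0.0073]
eef_rot: [-180.0, 0.0, 0.0]
ft_force: [0.1, 0.5, -0.2]
width: 0.0202
```

Emit:
carry_out(
  hand=[0.02,0.02],
  slide=[
    [0,0,0.0015],
    [0,0,0.0015],
  ],
  twist=[0,0],
)

```text
t: 4.85
ee_pos: [0.4665, 0.2001, 0.0058]
eef_rot: [180.0, 0.0, 0.0]
ft_force: [-0.3, -0.0, -0.0]
width: 0.0201
```

Emit:
carry_out(
  hand=[0.02,0.02],
  slide=[
    [0,0,0.0015],
    [0,0,0.0015],
  ],
  twist=[0,0],
)

```text
t: 5.02
ee_pos: [0.4667, 0.2001, 0.0054]
eef_rot: [180.0, -0.0, 0.0]
ft_force: [-3.1, -1.6, 10.0]
width: 0.0201
```

Contact came at TCP z≈.0055. By the picture the tips are on the hub top (18 mm), so they stand about 12 mm behind the reported TCP rather than 8 mm ahead. I'll open beside the hub, go lower in small steps and close.

Emit:
carry_out(
  hand=[0.02,0.055,0.055,0.055],
  slide=[
    [-0.003,0,-0.003],
    [-0.003,0,-0.003],
    [-0.003,0,-0.003],
    [-0.003,0,-0.003],
  ],
  twist=[0,0,0,0],
)

```text
t: 5.35
ee_pos: [0.4636, 0.2001, 0.0074]
eef_rot: [-180.0, 0.0, 0.0]
ft_force: [-0.3, -0.0, -0.2]
width: 0.0544
```

Emit:
carry_out(
  hand=[0.055,0.055,0.055],
  slide=[
    [0,0,0.004],
    [0,0,0.006],
    [0,0,0.006],
  ],
  twist=[0,0,0],
)

```text
t: 5.6
ee_pos: [0.4631, 0.2, 0.0007]
eef_rot: [180.0, 0.1, 0.0]
ft_force: [-1.0, 0.7, -0.9]
width: 0.0548
```

Emit:
carry_out(
  hand=[0.055,0.055,0.055],
  slide=[
    [0,0,0.003],
    [0,0,0.004],
    [0,0,0.004],
  ],
  twist=[0,0,0],
)

```text
t: 5.85
ee_pos: [0.4634, 0.2, -0.0029]
eef_rot: [180.0, 0.0, 0.0]
ft_force: [-0.3, -0.3, 0.3]
width: 0.0549
```

Emit:
carry_out(
  hand=[0.02,0.02,0.02,0.02,0.02],
  slide=[
    [0,0,0],
    [0,0,0],
    [0,0,0],
    [0,0,0],
    [0,0,0],
  ],
  twist=[0,0,0,0,0],
)

```text
t: 6.27
ee_pos: [0.4637, 0.2001, -0.0021]
eef_rot: [-180.0, -0.0, 0.0]
ft_force: [-1.6, -0.4, 6.7]
width: 0.0357
```

Emit:
carry_out(
  hand=[0.02,0.02,0.02,0.02,0.02],
  slide=[
    [0,0,0],
    [0,0,-0.005],
    [0,0,-0.02],
    [0,0,-0.04],
    [0,0,-0.04],
  ],
  twist=[0,0,0,0,0],
  squeeze=60,
)

```text
t: 6.68
ee_pos: [0.4659, 0.2006, 0.0403]
eef_rot: [-179.9, -0.3, 0.0]
ft_force: [2.0, 0.2, -0.5]
width: 0.0344
```

Emit:
carry_out(
  hand=[0.02,0.02,0.02,0.02],
  slide=[
    [0,0,-0.03],
    [0,0,-0.06],
    [0,0,-0.06],
    [0,0,-0.06],
  ],
  twist=[0,0,0,0],
)

```text
t: 7.02
ee_pos: [0.465, 0.2004, 0.0987]
eef_rot: [-180.0, -0.2, 0.0]
ft_force: [0.3, -0.5, -1.6]
width: 0.0346
```

```bash
python3 - <<'E'
from h import *
s=robot.get_state();print(s["ee_pos"],s["width"],s["ft_force"])
c=cam("scene");x,y=map(int,proj(c,[.465,.2,.08]));a=c["frame"][y-40:y+40,x-50:x+50];print(x-50,y-40)
cv2.imwrite("pics/fl4.png",cv2.resize(a[...,::-1],None,fx=7,fy=7,interpolation=cv2.INTER_CUBIC))
E
```

```text
[0.46495109 0.20038264 0.09868373] 0.03460647961159061 [ 0.28600856 -0.45016287 -1.61002736]
196 207
```

View pics/fl4.png

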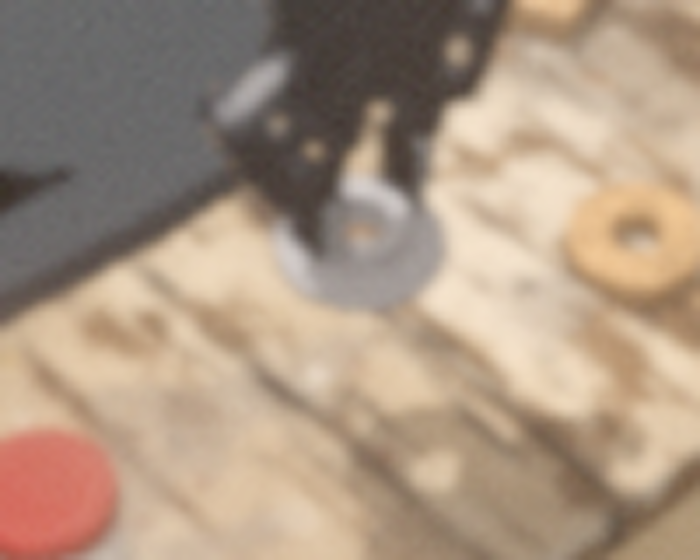

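```bash
python3 - <<'E'
from h import *
c=cam("scene"); o=np.array([196,207])
for nm,p,zz in (("bore",(360,232),.119),("disc",(360,247),.107),("disc left-right extents",(273,245),.107),("",(446,245),.107)):
    for dz in(-.008,0,.008): print(nm,zz+dz,np.round(onz(c,*(np.array(p)/7+o-.4),zz+dz),4))
E
```

```text
bore 0.11099999999999999 [0.4634 0.1993 0.111 ]
bore 0.119 [0.4579 0.2043 0.119 ]
bore 0.127 [0.4524 0.2094 0.127 ]
disc 0.099 [0.4658 0.1969 0.099 ]
disc 0.107 [0.4604 0.2019 0.107 ]
disc 0.11499999999999999 [0.455  0.2068 0.115 ]
disc left-right extents 0.099 [0.4882 0.2209 0.099 ]
disc left-right extents 0.107 [0.4826 0.2257 0.107 ]
disc left-right extents 0.11499999999999999 [0.4769 0.2304 0.115 ]
 0.099 [0.4452 0.1718 0.099 ]
 0.107 [0.44  0.177 0.107]
 0.11499999999999999 [0.4348 0.1822 0.115 ]
```

The flange is held level at the hub. Moving over the spindle, target TCP about (.596,-.180).

Emit:
carry_out(
  hand=[0.02,0.02,0.02,0.02,0.02],
  slide=[
    [0.013,0.038,0],
    [0.026,0.076,0],
    [0.039,0.114,0],
    [0.052,0.152,0],
    [0.065,0.19,0],
  ],
  twist=[0,0,0,0,0],
)

```text
t: 7.53
ee_pos: [0.5277, 0.0087, 0.0955]
eef_rot: [-180.0, 0.2, 0.1]
ft_force: [0.9, -0.4, -1.3]
width: 0.0341
```

Emit:
carry_out(
  hand=[0.02,0.02,0.02,0.02,0.02],
  slide=[
    [0.013,0.038,0],
    [0.026,0.076,0],
    [0.039,0.114,0],
    [0.052,0.152,0],
    [0.062,0.18,0],
  ],
  twist=[0,0,0,0,0],
)

```text
t: 7.95
ee_pos: [0.5904, -0.1729, 0.0951]
eef_rot: [-180.0, 0.1, -0.1]
ft_force: [1.4, 0.2, -1.8]
width: 0.034
```

Emit:
carry_out(
  hand=[0.02,0.02,0.02],
  slide=[
    [0,0,0],
    [0,0,0],
    [0,0,0],
  ],
  twist=[0,0,0],
)

```text
t: 8.2
ee_pos: [0.5894, -0.169, 0.0954]
eef_rot: [-179.9, 0.2, -0.0]
ft_force: [-0.3, 0.5, -1.2]
width: 0.0346
```

Emit:
carry_out(
  hand=[0.02,0.02,0.02],
  slide=[
    [0.0065,0.011,0.008],
    [0.0065,0.011,0.008],
    [0.0065,0.011,0.008],
  ],
  twist=[0,0,0],
)

```text
t: 8.45
ee_pos: [0.5969, -0.18, 0.0885]
eef_rot: [-180.0, 0.1, 0.1]
ft_force: [0.1, 0.5, -1.3]
width: 0.0347
```

```bash
python3 - <<'E'
from h import *
s=robot.get_state();print(s["ee_pos"],s["width"],s["ft_force"])
c=cam("scene");x,y=map(int,proj(c,[.597,-.18,.07]));a=c["frame"][y-40:y+40,x-50:x+50];print(x-50,y-40)
for p in ([.597,-.1805,.069],[.597,-.1805,.085],[.597,-.1805,.103],[.597,-.1805,.012]): print((proj(c,p)-[x-50,y-40]+.4)*7)
cv2.imwrite("pics/st1.png",cv2.resize(a[...,::-1],None,fx=7,fy=7,interpolation=cv2.INTER_CUBIC))
E
```

```text
[ 0.59692161 -0.1799566   0.08853125] 0.034747302876497264 [ 0.14713286  0.54152643 -1.25322864]
254 131
[356.57339288 285.45637582]
[360.06733863 258.83391623]
[364.05676186 228.39612749]
[344.51222588 377.10844293]
```

View pics/st1.png

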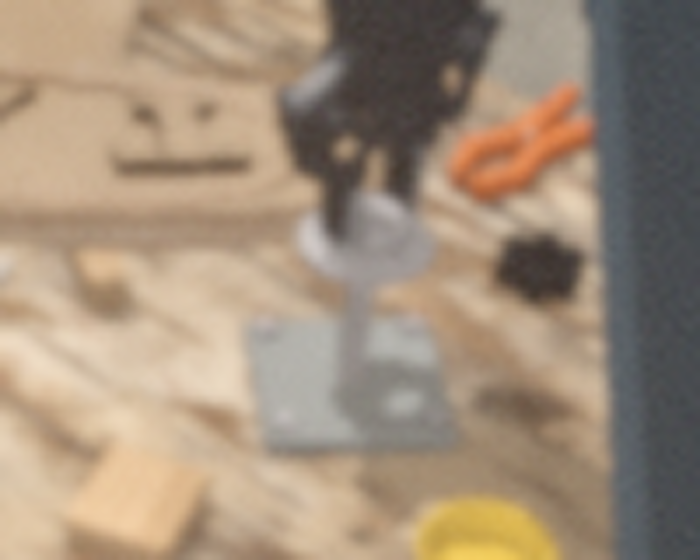

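The disc centre (367,240) sits about 2 mm right of the spindle line. I'll nudge it (+1,+1) mm and lower while watching the force.

Emit:
carry_out(
  hand=[0.02,0.02,0.02,0.02],
  slide=[
    [0.0,-0.001,0.01],
    [0.0,-0.001,0.018],
    [0.0,-0.001,0.022],
    [0.0,-0.001,0.022],
  ],
  twist=[0,0,0,0],
)

```text
t: 8.83
ee_pos: [0.5961, -0.1789, 0.0657]
eef_rot: [-179.9, 0.2, 0.0]
ft_force: [-1.2, 0.5, -0.8]
width: 0.0346
```

Emit:
carry_out(
  hand=[0.02,0.02,0.02],
  slide=[
    [0.0,0,0.005],
    [0.0,0,0.01],
    [0.0,0,0.01],
  ],
  twist=[0,0,0],
)

```text
t: 9.08
ee_pos: [0.5967, -0.1796, 0.0564]
eef_rot: [-180.0, 0.1, 0.0]
ft_force: [0.5, 0.1, -1.5]
width: 0.0345
```

It has passed the spindle top with no force. Continuing down.

Emit:
carry_out(
  hand=[0.02,0.02,0.02,0.02,0.02],
  slide=[
    [0,0,0.012],
    [0,0,0.024],
    [0,0,0.036],
    [0,0,0.04],
    [0,0,0.04],
  ],
  twist=[0,0,0,0,0],
)

```text
t: 9.5
ee_pos: [0.5958, -0.1791, 0.0151]
eef_rot: [-179.9, 0.2, 0.0]
ft_force: [0.1, 0.2, -1.6]
width: 0.0345
```

Emit:
carry_out(
  hand=[0.02,0.02],
  slide=[
    [0,0,0.003],
    [0,0,0.003],
  ],
  twist=[0,0],
)

```text
t: 9.67
ee_pos: [0.5974, -0.1799, 0.0142]
eef_rot: [-180.0, 0.0, 0.0]
ft_force: [-0.5, 0.1, -0.4]
width: 0.0343
```

Emit:
carry_out(
  hand=[0.02,0.02],
  slide=[
    [0,0,0.002],
    [0,0,0.002],
  ],
  twist=[0,0],
)

```text
t: 9.83
ee_pos: [0.5975, -0.18, 0.0126]
eef_rot: [180.0, -0.0, 0.0]
ft_force: [0.2, -0.1, -0.8]
width: 0.0346
```

Emit:
carry_out(
  hand=[0.02,0.02],
  slide=[
    [0,0,0.001],
    [0,0,0.001],
  ],
  twist=[0,0],
)

```text
t: 10.0
ee_pos: [0.5974, -0.1799, 0.0117]
eef_rot: [180.0, -0.0, 0.0]
ft_force: [-0.2, 0.9, -0.5]
width: 0.0342
```

Emit:
carry_out(
  hand=[0.02,0.02],
  slide=[
    [0,0,0.001],
    [0,0,0.001],
  ],
  twist=[0,0],
)

```text
t: 10.17
ee_pos: [0.5973, -0.1798, 0.0105]
eef_rot: [180.0, -0.0, 0.0]
ft_force: [0.3, 0.5, -1.3]
width: 0.0343
```

Emit:
carry_out(
  hand=[0.02,0.02],
  slide=[
    [0,0,0.001],
    [0,0,0.001],
  ],
  twist=[0,0],
)

```text
t: 10.33
ee_pos: [0.5974, -0.1799, 0.0102]
eef_rot: [180.0, -0.0, 0.0]
ft_force: [-1.3, 1.2, 3.1]
width: 0.0347
```

Seated, with contact at TCP .0102. Releasing.

Emit:
carry_out(
  hand=[0.06,0.06,0.06,0.06,0.06],
  slide=[
    [0,0,0],
    [0,0,0],
    [0,0,0],
    [0,0,-0.03],
    [0,0,-0.07],
  ],
  twist=[0,0,0,0,0],
)

```text
t: 10.75
ee_pos: [0.5943, -0.1784, 0.076]
eef_rot: [-179.8, 0.5, 0.0]
ft_force: [0.4, 0.4, 0.7]
width: 0.0602
```

Emit:
carry_out(
  hand=[0.083,0.083,0.083,0.083,0.083],
  slide=[
    [0,0,-0.04],
    [-0.02,-0.034,-0.04],
    [-0.04,-0.068,-0.04],
    [-0.06,-0.102,-0.04],
    [-0.08,-0.135,-0.04],
  ],
  twist=[0,0,0,0,0],
)

```text
t: 11.17
ee_pos: [0.5163, -0.0437, 0.1197]
eef_rot: [-180.0, -0.0, -0.0]
ft_force: [0.4, 0.1, -0.2]
width: 0.0835
```

Emit:
carry_out(
  hand=[0.083,0.083,0.083,0.083,0.083],
  slide=[
    [-0.02,-0.033,0],
    [-0.04,-0.066,0],
    [-0.06,-0.098,0],
    [-0.06,-0.098,0],
    [-0.06,-0.098,0],
  ],
  twist=[0,0,0,0,0],
)

```text
t: 11.58
ee_pos: [0.4563, 0.0546, 0.1197]
eef_rot: [180.0, -0.0, 0.2]
ft_force: [0.3, -0.4, -0.1]
width: 0.0829
```

```bash
python3 - <<'E'
from h import *
s=robot.get_state();print(s["ee_pos"],s["width"],s["ft_force"])
c=cam("scene");x,y=map(int,proj(c,[.597,-.18,.03]));a=c["frame"][y-40:y+40,x-50:x+50]
d=cam("top");x,y=map(int,proj(d,[.597,-.18,.03]));b=d["frame"][y-40:y+40,x-50:x+50]
cv2.imwrite("pics/st2.png",cv2.resize(np.hstack([a,b])[...,::-1],None,fx=4,fy=4,interpolation=cv2.INTER_CUBIC))
E
```

```text
[0.45627415 0.05458063 0.11973069] 0.08290769541247091 [ 0.25339704 -0.43806153 -0.10920159]
```

View pics/st2.png

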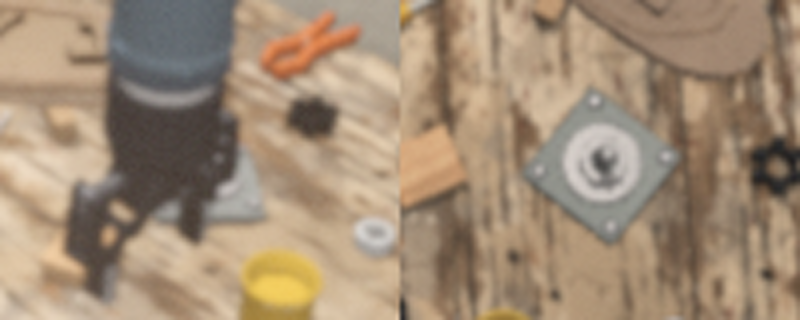

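The top view shows the flange seated round the spindle on the base. Next is the cork wheel.

Emit:
carry_out(
  hand=[0.083,0.083,0.083,0.083,0.083],
  slide=[
    [-0.001,0.0015,0.035],
    [-0.001,0.0015,0.07],
    [-0.001,0.0015,0.1],
    [-0.001,0.0015,0.115],
    [-0.001,0.0015,0.115],
  ],
  twist=[0,0,0,0,0],
)

```text
t: 12.1
ee_pos: [0.4545, 0.0504, 0.0012]
eef_rot: [-180.0, 0.4, -0.1]
ft_force: [-0.5, 0.2, 0.9]
width: 0.0829
```

Emit:
carry_out(
  hand=[0.083,0.083,0.083],
  slide=[
    [0,0,0.005],
    [0,0,0.008],
    [0,0,0.008],
  ],
  twist=[0,0,0],
)

```text
t: 12.35
ee_pos: [0.4573, 0.051, -0.003]
eef_rot: [180.0, -0.1, -0.0]
ft_force: [0.2, 0.9, 0.8]
width: 0.0831
```

Emit:
carry_out(
  hand=[0.083,0.083],
  slide=[
    [0,0,0.003],
    [0,0,0.003],
  ],
  twist=[0,0],
)

```text
t: 12.52
ee_pos: [0.4568, 0.0515, -0.006]
eef_rot: [180.0, -0.1, 0.0]
ft_force: [-0.3, 0.7, -0.3]
width: 0.0833
```

Emit:
carry_out(
  hand=[0.083,0.083],
  slide=[
    [-0.0015,-0.001,0.003],
    [-0.0015,-0.001,0.003],
  ],
  twist=[0,0],
)

```text
t: 12.68
ee_pos: [0.4544, 0.0528, -0.0095]
eef_rot: [-180.0, -0.0, 0.0]
ft_force: [-0.6, 0.9, 0.4]
width: 0.0831
```

Emit:
carry_out(
  hand=[0.05,0.05,0.05,0.05,0.05],
  slide=[
    [0,0,0],
    [0,0,0],
    [0,0,0],
    [0,0,0],
    [0,0,0],
  ],
  twist=[0,0,0,0,0],
  squeeze=30,
)

```text
t: 13.1
ee_pos: [0.4548, 0.0526, -0.0088]
eef_rot: [180.0, -0.0, 0.0]
ft_force: [-2.0, 0.4, 9.0]
width: 0.0584
```

Emit:
carry_out(
  hand=[0.045,0.045,0.045,0.045,0.045],
  slide=[
    [0,0,-0.005],
    [0,0,-0.03],
    [0,0,-0.06],
    [0,0,-0.09],
    [0,0,-0.095],
  ],
  twist=[0,0,0,0,0],
)

```text
t: 13.52
ee_pos: [0.4578, 0.0523, 0.09]
eef_rot: [179.9, -0.4, 0.0]
ft_force: [1.7, -0.7, -0.8]
width: 0.0582
```

Emit:
carry_out(
  hand=[0.045,0.045,0.045,0.045,0.045],
  slide=[
    [0.02,0.0325,0],
    [0.04,0.065,0],
    [0.06,0.0975,0],
    [0.08,0.13,0],
    [0.095,0.155,0],
  ],
  twist=[0,0,0,0,0],
)

```text
t: 13.93
ee_pos: [0.5511, -0.1049, 0.0853]
eef_rot: [180.0, -0.0, -0.0]
ft_force: [-0.2, 0.2, -1.0]
width: 0.0579
```

Emit:
carry_out(
  hand=[0.045,0.045,0.045,0.045,0.045],
  slide=[
    [0.02,0.0325,0],
    [0.04,0.065,0],
    [0.0465,0.077,0],
    [0.0465,0.077,0],
    [0.0465,0.077,0],
  ],
  twist=[0,0,0,0,0],
)

```text
t: 14.35
ee_pos: [0.5958, -0.1797, 0.0844]
eef_rot: [-179.9, 0.1, -0.1]
ft_force: [0.4, -0.1, -0.5]
width: 0.0579
```

```bash
python3 - <<'E'
from h import *
s=robot.get_state();print(s["ee_pos"],s["width"],s["ft_force"])
c=cam("scene");x,y=map(int,proj(c,[.597,-.18,.07]));a=c["frame"][y-40:y+40,x-50:x+50]
print([np.round((proj(c,[.597,-.1805,z])-[x-50,y-40]+.4)*6) for z in (.03,.069,.087,.094,.101)])
cv2.imwrite("pics/st3.png",cv2.resize(a[...,::-1],None,fx=6,fy=6,interpolation=cv2.INTER_CUBIC))
E
```

```text
[ 0.59575936 -0.17971598  0.08437923] 0.05793879552209981 [ 0.38252394 -0.14856211 -0.47793328]
[array([299., 299.]), array([306., 245.]), array([309., 219.]), array([310., 209.]), array([312., 199.])]
```

View pics/st3.png

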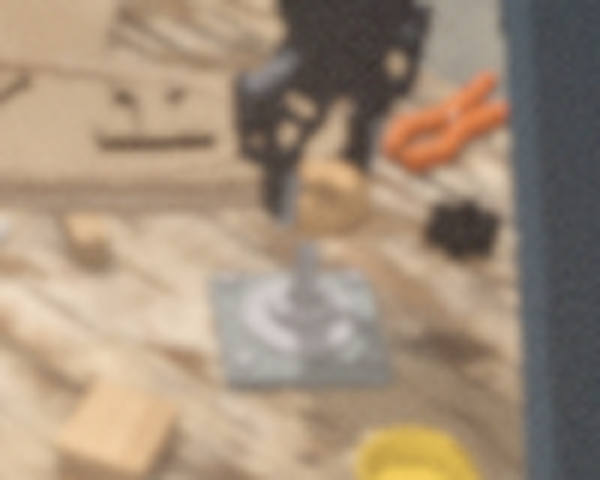

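The wheel is held above the spindle, its right edge at crop x=370 giving a centre near 311 against 310 expected. Lowering with force checks.

Emit:
carry_out(
  hand=[0.045,0.045,0.045,0.045],
  slide=[
    [0.0005,0,0.01],
    [0.0005,0,0.018],
    [0.0005,0,0.018],
    [0.0005,0,0.018],
  ],
  twist=[0,0,0,0],
)

```text
t: 14.73
ee_pos: [0.5958, -0.178, 0.0664]
eef_rot: [-179.9, 0.1, 0.1]
ft_force: [-0.0, 0.1, -1.1]
width: 0.0585
```

Emit:
carry_out(
  hand=[0.045,0.045,0.045],
  slide=[
    [0,0,0.003],
    [0,0,0.006],
    [0,0,0.006],
  ],
  twist=[0,0,0],
)

```text
t: 14.98
ee_pos: [0.5966, -0.1791, 0.061]
eef_rot: [-180.0, 0.0, 0.0]
ft_force: [-0.9, 0.0, -1.2]
width: 0.0584
```

Emit:
carry_out(
  hand=[0.045,0.045,0.045],
  slide=[
    [0,0,0.003],
    [0,0,0.006],
    [0,0,0.006],
  ],
  twist=[0,0,0],
)

```text
t: 15.23
ee_pos: [0.5964, -0.1792, 0.0548]
eef_rot: [-180.0, 0.1, 0.0]
ft_force: [0.1, -0.5, -0.5]
width: 0.0579
```

Emit:
carry_out(
  hand=[0.045,0.045,0.045,0.045,0.045],
  slide=[
    [0,0,0.008],
    [0,0,0.016],
    [0,0,0.024],
    [0,0,0.029],
    [0,0,0.029],
  ],
  twist=[0,0,0,0,0],
)

```text
t: 15.65
ee_pos: [0.5956, -0.1788, 0.0244]
eef_rot: [-179.9, 0.2, 0.0]
ft_force: [0.7, 0.6, -0.8]
width: 0.0582
```

Emit:
carry_out(
  hand=[0.045,0.045,0.045],
  slide=[
    [0,0,0.002],
    [0,0,0.003],
    [0,0,0.003],
  ],
  twist=[0,0,0],
)

```text
t: 15.9
ee_pos: [0.5969, -0.1794, 0.0235]
eef_rot: [180.0, -0.0, 0.0]
ft_force: [0.5, -0.7, -1.1]
width: 0.0579
```

Emit:
carry_out(
  hand=[0.045,0.045],
  slide=[
    [0,0,0.0015],
    [0,0,0.0015],
  ],
  twist=[0,0],
)

```text
t: 16.07
ee_pos: [0.5969, -0.1793, 0.0221]
eef_rot: [180.0, -0.0, 0.0]
ft_force: [-0.8, -0.1, 0.2]
width: 0.0582
```

Emit:
carry_out(
  hand=[0.045,0.045],
  slide=[
    [0,0,0.0012],
    [0,0,0.0012],
  ],
  twist=[0,0],
)

```text
t: 16.23
ee_pos: [0.5971, -0.1794, 0.0214]
eef_rot: [180.0, -0.0, 0.0]
ft_force: [-0.5, 0.9, 3.1]
width: 0.0582
```

Emit:
carry_out(
  hand=[0.045,0.045],
  slide=[
    [0,0,0.0008],
    [0,0,0.0008],
  ],
  twist=[0,0],
)

```text
t: 16.4
ee_pos: [0.5971, -0.1794, 0.0214]
eef_rot: [180.0, -0.1, 0.0]
ft_force: [-2.3, 0.8, 7.5]
width: 0.0581
```

Seated. Releasing and moving to the sleeve.

Emit:
carry_out(
  hand=[0.08,0.08,0.08,0.08,0.08],
  slide=[
    [0,0,0],
    [0,0,0],
    [0,0,0],
    [0,0,-0.03],
    [0,0,-0.07],
  ],
  twist=[0,0,0,0,0],
)

```text
t: 16.82
ee_pos: [0.5937, -0.1779, 0.0863]
eef_rot: [-179.7, 0.5, 0.0]
ft_force: [1.2, -1.1, 0.5]
width: 0.0796
```

Emit:
carry_out(
  hand=[0.055,0.055,0.055,0.055,0.055],
  slide=[
    [0,0,-0.025],
    [-0.038,0.014,-0.025],
    [-0.076,0.028,-0.025],
    [-0.114,0.042,-0.025],
    [-0.142,0.056,-0.025],
  ],
  twist=[0,0,0,0,0],
)

```text
t: 17.23
ee_pos: [0.4521, -0.235, 0.1147]
eef_rot: [-180.0, 0.1, 0.1]
ft_force: [-0.4, 0.4, -0.2]
width: 0.0547
```

Emit:
carry_out(
  hand=[0.055,0.055,0.055],
  slide=[
    [0,0,0],
    [0,0,0],
    [0,0,0],
  ],
  twist=[0,0,0],
)

```text
t: 17.48
ee_pos: [0.4554, -0.2357, 0.1152]
eef_rot: [180.0, -0.1, -0.0]
ft_force: [-0.2, 0.1, -0.3]
width: 0.0552
```

```bash
python3 - <<'E'
from meas import *
s=robot.get_state();print(s["ee_pos"],s["width"],s["ft_force"])
c=cam("scene");x,y=map(int,proj(c,[.597,-.18,.03]));a=c["frame"][y-40:y+40,x-50:x+50]
d=cam("top");x,y=map(int,proj(d,[.597,-.18,.03]));b=d["frame"][y-40:y+40,x-50:x+50]
hsv=cv2.cvtColor(d["frame"],cv2.COLOR_RGB2HSV)
m=big(((hsv[...,1]>70)&(hsv[...,2]>110)).astype(np.uint8)*255,proj(d,[.597,-.18,.044]),14)
ys,xs=np.nonzero(m);print("wheel top",onz(d,(xs.min()+xs.max())/2,(ys.min()+ys.max())/2,.04),len(xs))
cv2.imwrite("pics/st4.png",cv2.resize(np.hstack([a,b])[...,::-1],None,fx=4,fy=4,interpolation=cv2.INTER_CUBIC))
E
```

```text
[ 0.455374   -0.2357313   0.11522821] 0.055153365043293164 [-0.23585601  0.1147683  -0.29295245]
wheel top [ 0.59764765 -0.17984337  0.04      ] 243
```

View pics/st4.png

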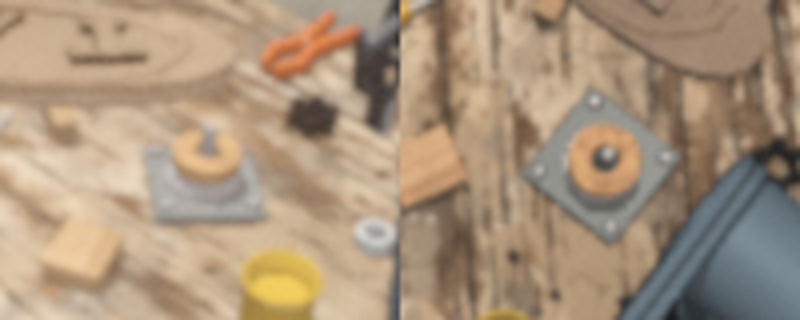

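The top view shows the cork wheel flat on the flange (centre about .5976,-.1798). Next is the sleeve.

Emit:
carry_out(
  hand=[0.055,0.055,0.055,0.055,0.055],
  slide=[
    [-0.001,0,0.035],
    [-0.001,0,0.07],
    [-0.001,0,0.1],
    [-0.001,0,0.113],
    [-0.001,0,0.113],
  ],
  twist=[0,0,0,0,0],
)

```text
t: 18.0
ee_pos: [0.4525, -0.233, -0.0016]
eef_rot: [-179.7, 0.3, 0.1]
ft_force: [-0.6, 0.2, -0.0]
width: 0.0548
```

Emit:
carry_out(
  hand=[0.055,0.055,0.055],
  slide=[
    [-0.001,0,0.003],
    [-0.001,0,0.006],
    [-0.001,0,0.006],
  ],
  twist=[0,0,0],
)

```text
t: 18.25
ee_pos: [0.4538, -0.2357, -0.0034]
eef_rot: [179.9, -0.1, 0.1]
ft_force: [-0.4, 0.3, -0.6]
width: 0.0549
```

Emit:
carry_out(
  hand=[0.02,0.02,0.02,0.02,0.02],
  slide=[
    [0,0,0],
    [0,0,0],
    [0,0,0],
    [0,0,0],
    [0,0,0],
  ],
  twist=[0,0,0,0,0],
  squeeze=40,
)

```text
t: 18.67
ee_pos: [0.4536, -0.2359, -0.0026]
eef_rot: [179.9, -0.1, 0.0]
ft_force: [-0.9, 1.8, 5.2]
width: 0.0292
```

Emit:
carry_out(
  hand=[0.02,0.02,0.02,0.02,0.02],
  slide=[
    [0,0,-0.005],
    [0,0,-0.03],
    [0,0,-0.06],
    [0,0,-0.09],
    [0,0,-0.095],
  ],
  twist=[0,0,0,0,0],
)

```text
t: 19.08
ee_pos: [0.4554, -0.2375, 0.0964]
eef_rot: [179.7, -0.4, 0.0]
ft_force: [1.1, -1.0, 0.4]
width: 0.029
```

Emit:
carry_out(
  hand=[0.02,0.02,0.02,0.02,0.02],
  slide=[
    [0.035,-0.0135,0],
    [0.07,-0.027,0],
    [0.105,-0.0405,0],
    [0.135,-0.0525,0],
    [0.143,-0.056,0],
  ],
  twist=[0,0,0,0,0],
)

```text
t: 19.5
ee_pos: [0.5999, -0.1775, 0.0911]
eef_rot: [180.0, -0.2, 0.1]
ft_force: [0.5, -0.2, -0.6]
width: 0.0296
```

Emit:
carry_out(
  hand=[0.02,0.02,0.02],
  slide=[
    [0,0,0],
    [0,0,0],
    [0,0,0],
  ],
  twist=[0,0,0],
)

```text
t: 19.75
ee_pos: [0.5942, -0.1796, 0.0906]
eef_rot: [-180.0, 0.1, 0.0]
ft_force: [0.2, -0.9, -0.8]
width: 0.0289
```

```bash
python3 - <<'E'
from h import *
s=robot.get_state();print(s["ee_pos"],s["width"],s["ft_force"])
c=cam("scene");x,y=map(int,proj(c,[.597,-.18,.07]));a=c["frame"][y-30:y+30,x-40:x+40]
print([np.round((proj(c,[.597,-.1805,z])-[x-40,y-30]+.4)*9) for z in (.03,.069,.092,.1,.108)])
cv2.imwrite("pics/st5.png",cv2.resize(a[...,::-1],None,fx=9,fy=9,interpolation=cv2.INTER_CUBIC))
E
```

```text
[ 0.59421592 -0.17962492  0.09060162] 0.028913622961789943 [ 0.15974215 -0.9180772  -0.78827694]
[array([358., 358.]), array([368., 277.]), array([375., 228.]), array([377., 210.]), array([380., 193.])]
```

View pics/st5.png

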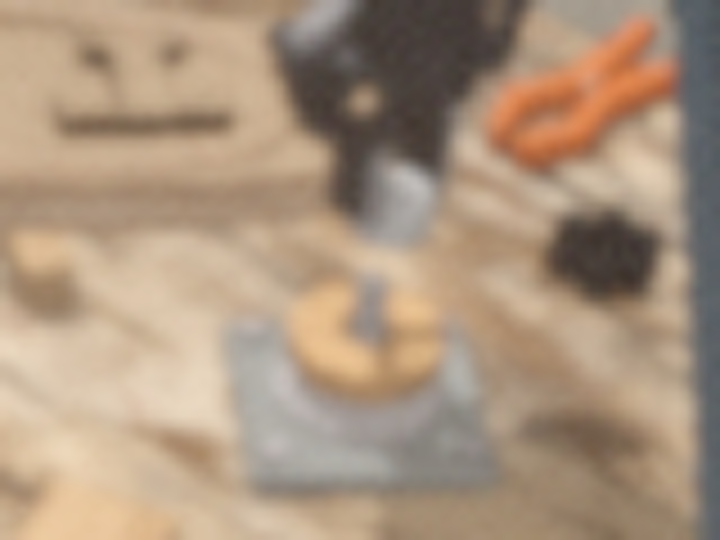

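The sleeve is held (its visible right edge at crop x=440), about 3 mm right of the spindle line. That agrees with TCP x being 2.5 mm short, so I'll correct x by +3.5 mm and lower.

Emit:
carry_out(
  hand=[0.02,0.02,0.02,0.02],
  slide=[
    [0.0035,0.0003,0],
    [0.0035,0.0003,0.008],
    [0.0035,0.0003,0.012],
    [0.0035,0.0003,0.012],
  ],
  twist=[0,0,0,0],
)

```text
t: 20.13
ee_pos: [0.598, -0.1795, 0.0775]
eef_rot: [-179.9, 0.1, -0.0]
ft_force: [0.1, 0.0, -0.1]
width: 0.0294
```

Emit:
carry_out(
  hand=[0.02,0.02],
  slide=[
    [0,0,0],
    [0,0,0],
  ],
  twist=[0,0],
)

```text
t: 20.3
ee_pos: [0.5991, -0.1797, 0.0788]
eef_rot: [-180.0, 0.0, 0.0]
ft_force: [-0.7, -0.0, -0.4]
width: 0.0291
```

Emit:
carry_out(
  hand=[0.02,0.02,0.02],
  slide=[
    [-0.0012,0.0003,0.004],
    [-0.0012,0.0003,0.006],
    [-0.0012,0.0003,0.006],
  ],
  twist=[0,0,0],
)

```text
t: 20.55
ee_pos: [0.5976, -0.1797, 0.0723]
eef_rot: [-180.0, 0.1, 0.0]
ft_force: [0.8, 0.7, -0.3]
width: 0.0294
```

Emit:
carry_out(
  hand=[0.02,0.02,0.02],
  slide=[
    [0,0,0.003],
    [0,0,0.006],
    [0,0,0.006],
  ],
  twist=[0,0,0],
)

```text
t: 20.8
ee_pos: [0.5977, -0.1797, 0.0662]
eef_rot: [-180.0, 0.1, 0.0]
ft_force: [-0.7, 0.0, -1.4]
width: 0.0287
```

Emit:
carry_out(
  hand=[0.02,0.02,0.02],
  slide=[
    [0,0,0.003],
    [0,0,0.006],
    [0,0,0.006],
  ],
  twist=[0,0,0],
)

```text
t: 21.05
ee_pos: [0.5977, -0.1797, 0.0602]
eef_rot: [-180.0, 0.1, 0.0]
ft_force: [-0.6, 0.2, -0.3]
width: 0.0291
```

Emit:
carry_out(
  hand=[0.02,0.02,0.02,0.02],
  slide=[
    [0,0,0.006],
    [0,0,0.012],
    [0,0,0.016],
    [0,0,0.016],
  ],
  twist=[0,0,0,0],
)

```text
t: 21.38
ee_pos: [0.5973, -0.1795, 0.0435]
eef_rot: [-179.9, 0.1, 0.0]
ft_force: [-0.7, 0.7, -0.6]
width: 0.0292
```

Emit:
carry_out(
  hand=[0.02,0.02],
  slide=[
    [0,0,0.002],
    [0,0,0.002],
  ],
  twist=[0,0],
)

```text
t: 21.55
ee_pos: [0.598, -0.1799, 0.0426]
eef_rot: [-180.0, 0.0, 0.0]
ft_force: [1.1, 0.4, -0.8]
width: 0.0291
```

Emit:
carry_out(
  hand=[0.02,0.02],
  slide=[
    [0,0,0.0015],
    [0,0,0.0015],
  ],
  twist=[0,0],
)

```text
t: 21.72
ee_pos: [0.5983, -0.18, 0.0415]
eef_rot: [180.0, -0.0, 0.0]
ft_force: [-0.2, 0.1, -0.3]
width: 0.0291
```

Emit:
carry_out(
  hand=[0.02,0.02],
  slide=[
    [-0.0005,0,0.0012],
    [-0.0005,0,0.0012],
  ],
  twist=[0,0],
)

```text
t: 21.88
ee_pos: [0.5983, -0.1801, 0.0414]
eef_rot: [180.0, -0.1, 0.0]
ft_force: [0.2, 0.3, 3.9]
width: 0.0294
```

Emit:
carry_out(
  hand=[0.02,0.02],
  slide=[
    [0,0,0.001],
    [0,0,0.001],
  ],
  twist=[0,0],
)

```text
t: 22.05
ee_pos: [0.5984, -0.18, 0.0413]
eef_rot: [180.0, -0.1, 0.0]
ft_force: [-3.3, 1.7, 10.1]
width: 0.0292
```

Seated. Releasing and going to the knob with a 30° twist, so that the jaws meet facing lobes and stay clear of the tape and clamp.

Emit:
carry_out(
  hand=[0.055,0.055,0.055,0.055,0.055],
  slide=[
    [0,0,0],
    [0,0,0],
    [0,0,0],
    [0,0,-0.03],
    [0,0,-0.07],
  ],
  twist=[0,0,0,0,0],
)

```text
t: 22.47
ee_pos: [0.5945, -0.1785, 0.1055]
eef_rot: [-179.7, 0.5, 0.0]
ft_force: [-0.0, -1.0, -0.3]
width: 0.0551
```

Emit:
carry_out(
  hand=[0.07,0.07,0.07,0.07,0.07],
  slide=[
    [-0.001,0.03,-0.01],
    [-0.002,0.07,-0.01],
    [-0.003,0.105,-0.01],
    [-0.004,0.135,-0.01],
    [-0.004,0.1455,-0.01],
  ],
  twist=[6,12,18,24,30],
)

```text
t: 22.88
ee_pos: [0.593, -0.3303, 0.119]
eef_rot: [179.9, -0.1, -30.4]
ft_force: [0.5, 0.1, 0.5]
width: 0.0697
```

Emit:
carry_out(
  hand=[0.07,0.07,0.07],
  slide=[
    [0,0,0],
    [0,0,0],
    [0,0,0],
  ],
  twist=[0,0,0],
)

```text
t: 23.13
ee_pos: [0.5935, -0.3241, 0.1188]
eef_rot: [-180.0, 0.1, -29.8]
ft_force: [0.3, 0.0, 0.9]
width: 0.0701
```

```bash
python3 - <<'E'
from h import *
s=robot.get_state();print(s["ee_pos"],s["eef_rot"],s["width"],s["ft_force"])
c=cam("scene");x,y=map(int,proj(c,[.597,-.22,.03]));a=c["frame"][y-40:y+40,x-50:x+50]
d=cam("top");x,y=map(int,proj(d,[.597,-.22,.03]));b=d["frame"][y-40:y+40,x-50:x+50]
cv2.imwrite("pics/st6.png",cv2.resize(np.hstack([a,b])[...,::-1],None,fx=4,fy=4,interpolation=cv2.INTER_CUBIC))
E
```

```text
[ 0.59352395 -0.32414177  0.11878989] [-1.79959959e+02  7.76552705e-02 -2.97738441e+01] 0.0701266201224301 [0.30122761 0.01199608 0.86502791]
```

View pics/st6.png

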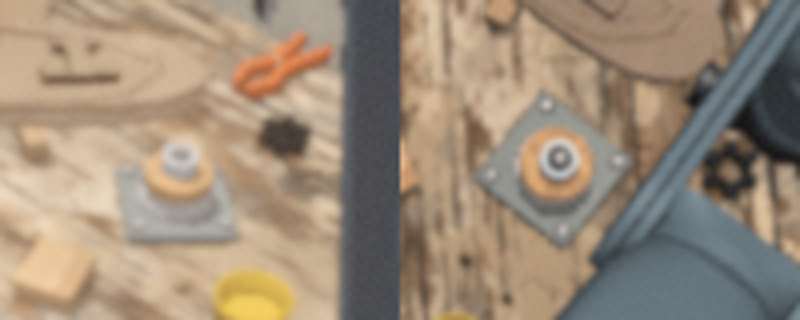

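The sleeve sits squarely on the wheel (top crop 558,158). Descending on the knob.

Emit:
carry_out(
  hand=[0.07,0.07,0.07,0.07,0.07],
  slide=[
    [0.001,0.001,0.035],
    [0.001,0.001,0.07],
    [0.001,0.001,0.1],
    [0.001,0.001,0.112],
    [0.001,0.001,0.112],
  ],
  twist=[0,0,0,0,0],
)

```text
t: 23.65
ee_pos: [0.5921, -0.3239, 0.0036]
eef_rot: [-179.9, 0.4, -29.8]
ft_force: [-0.8, 0.7, -0.4]
width: 0.0702
```

Emit:
carry_out(
  hand=[0.07,0.07,0.07],
  slide=[
    [0,0,0.006],
    [0,0,0.009],
    [0,0,0.009],
  ],
  twist=[0,0,0],
)

```text
t: 23.9
ee_pos: [0.595, -0.3272, -0.0003]
eef_rot: [180.0, -0.1, -29.9]
ft_force: [-0.6, 0.1, -0.6]
width: 0.0698
```

Emit:
carry_out(
  hand=[0.07,0.07,0.07],
  slide=[
    [-0.0015,-0.001,0.003],
    [-0.0015,-0.001,0.005],
    [-0.0015,-0.001,0.005],
  ],
  twist=[0,0,0],
)

```text
t: 24.15
ee_pos: [0.5933, -0.3252, -0.0063]
eef_rot: [180.0, -0.0, -30.0]
ft_force: [0.5, -0.3, -0.8]
width: 0.0702
```

Emit:
carry_out(
  hand=[0.035,0.035,0.035,0.035,0.035],
  slide=[
    [0,0,0],
    [0,0,0],
    [0,0,0],
    [0,0,0],
    [0,0,0],
  ],
  twist=[0,0,0,0,0],
  squeeze=35,
)

```text
t: 24.57
ee_pos: [0.5936, -0.3255, -0.0059]
eef_rot: [180.0, -0.1, -30.0]
ft_force: [-1.0, -0.1, 5.2]
width: 0.0475
```

Gripped at 47.5 mm, the same ~2.5 mm short reading as with the other parts. Lifting and carrying it to the spindle.

Emit:
carry_out(
  hand=[0.035,0.035,0.035,0.035,0.035],
  slide=[
    [0,0,-0.005],
    [0,0,-0.03],
    [0,0,-0.06],
    [0,0,-0.09],
    [0,0,-0.097],
  ],
  twist=[0,0,0,0,0],
)

```text
t: 24.98
ee_pos: [0.5957, -0.327, 0.0958]
eef_rot: [179.9, -0.5, -30.0]
ft_force: [0.8, -0.3, 1.1]
width: 0.0475
```

Emit:
carry_out(
  hand=[0.035,0.035,0.035,0.035,0.035],
  slide=[
    [-0.0175,-0.032,0],
    [-0.035,-0.064,0],
    [-0.0525,-0.096,0],
    [-0.065,-0.119,0],
    [-0.0697,-0.1278,0],
  ],
  twist=[0,0,0,0,0],
)

```text
t: 25.4
ee_pos: [0.5959, -0.1753, 0.0896]
eef_rot: [-179.9, 0.2, -29.8]
ft_force: [-0.3, -0.7, -0.3]
width: 0.0473
```

Emit:
carry_out(
  hand=[0.035,0.035,0.035,0.035],
  slide=[
    [0,0,0],
    [0,0,0],
    [0,0,0],
    [0,0,0],
  ],
  twist=[0,0,0,0],
)

```text
t: 25.73
ee_pos: [0.5968, -0.1815, 0.0901]
eef_rot: [180.0, -0.0, -30.1]
ft_force: [-0.1, -0.4, -0.4]
width: 0.0477
```

Emit:
carry_out(
  hand=[0.035,0.035,0.035,0.035],
  slide=[
    [-0.0003,-0.0013,0.008],
    [-0.0003,-0.0013,0.014],
    [-0.0003,-0.0013,0.014],
    [-0.0003,-0.0013,0.014],
  ],
  twist=[0,0,0,0],
)

```text
t: 26.07
ee_pos: [0.5964, -0.1785, 0.0752]
eef_rot: [180.0, 0.1, -30.0]
ft_force: [0.2, 0.5, 0.4]
width: 0.0473
```

Emit:
carry_out(
  hand=[0.035,0.035],
  slide=[
    [0,0,0],
    [0,0,0],
  ],
  twist=[0,0],
)

```text
t: 26.23
ee_pos: [0.5972, -0.1786, 0.0764]
eef_rot: [-180.0, -0.0, -30.0]
ft_force: [-0.3, -0.9, -0.6]
width: 0.0476
```

```bash
python3 - <<'E'
from h import *
s=robot.get_state();print(s["ee_pos"],s["width"],s["ft_force"])
c=cam("scene");x,y=map(int,proj(c,[.597,-.18,.07]));a=c["frame"][y-30:y+30,x-40:x+40]
print([np.round((proj(c,[.597,-.1805,z])-[x-40,y-30]+.4)*9) for z in (.044,.06,.082,.1)])
m=(a.max(2)<75).astype(np.uint8)*255
cv2.imwrite("pics/st7.png",cv2.resize(a[...,::-1],None,fx=9,fy=9,interpolation=cv2.INTER_CUBIC))
E
```

```text
[ 0.59723741 -0.17857544  0.07639113] 0.04761896538973458 [-0.25030366 -0.90622227 -0.56456711]
[array([362., 329.]), array([366., 296.]), array([372., 249.]), array([377., 210.])]
```

View pics/st7.png

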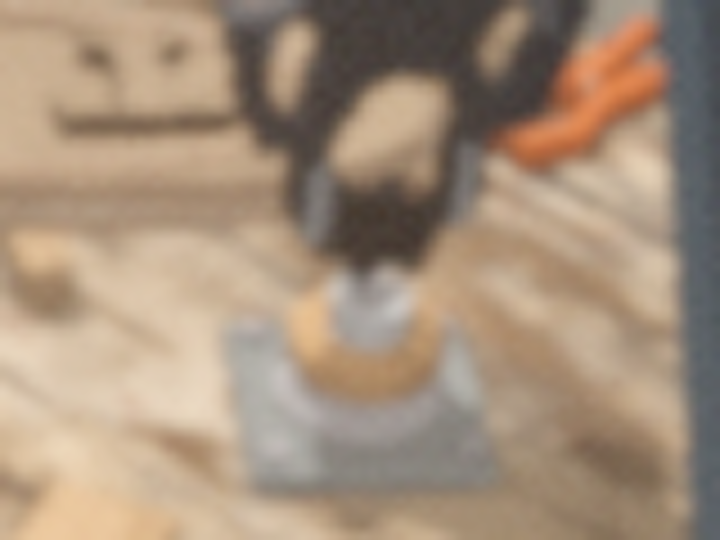

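The knob is between the pads over the spindle (apparent centre about crop x=384), the same view offset as with the sleeve, which went on freely. Lowering with force checks.

Emit:
carry_out(
  hand=[0.035,0.035,0.035],
  slide=[
    [0.0008,0.0006,0.004],
    [0.0008,0.0006,0.007],
    [0.0008,0.0006,0.007],
  ],
  twist=[0,0,0],
)

```text
t: 26.53
ee_pos: [0.5971, -0.1791, 0.0685]
eef_rot: [180.0, 0.1, -30.0]
ft_force: [-1.0, -0.0, 0.2]
width: 0.0478
```

Emit:
carry_out(
  hand=[0.035,0.035,0.035],
  slide=[
    [0,0,0.003],
    [0,0,0.005],
    [0,0,0.005],
  ],
  twist=[0,0,0],
)

```text
t: 26.78
ee_pos: [0.5971, -0.1791, 0.0637]
eef_rot: [180.0, 0.1, -30.0]
ft_force: [-0.2, 0.1, -1.1]
width: 0.0475
```

Emit:
carry_out(
  hand=[0.035,0.035,0.035],
  slide=[
    [0,0,0.003],
    [0,0,0.005],
    [0,0,0.005],
  ],
  twist=[0,0,0],
)

```text
t: 27.03
ee_pos: [0.5972, -0.1791, 0.0587]
eef_rot: [180.0, 0.0, -30.0]
ft_force: [-0.7, -0.4, -0.5]
width: 0.0474
```

Emit:
carry_out(
  hand=[0.035,0.035,0.035],
  slide=[
    [0,0,0.002],
    [0,0,0.003],
    [0,0,0.003],
  ],
  twist=[0,0,0],
)

```text
t: 27.28
ee_pos: [0.5974, -0.1792, 0.056]
eef_rot: [180.0, 0.0, -30.0]
ft_force: [-0.8, -0.3, -0.4]
width: 0.0477
```

Emit:
carry_out(
  hand=[0.035,0.035],
  slide=[
    [0,0,0.0015],
    [0,0,0.0015],
  ],
  twist=[0,0],
)

```text
t: 27.45
ee_pos: [0.5974, -0.1792, 0.0546]
eef_rot: [180.0, 0.0, -30.0]
ft_force: [0.0, -0.2, -0.5]
width: 0.0475
```

Emit:
carry_out(
  hand=[0.035,0.035],
  slide=[
    [0,0,0.0008],
    [0,0,0.0008],
  ],
  twist=[0,0],
)

```text
t: 27.62
ee_pos: [0.5976, -0.1793, 0.0541]
eef_rot: [-180.0, -0.0, -30.0]
ft_force: [0.7, -0.4, -0.1]
width: 0.0475
```

Emit:
carry_out(
  hand=[0.035,0.035],
  slide=[
    [0,0,0.001],
    [0,0,0.001],
  ],
  twist=[0,0],
)

```text
t: 27.78
ee_pos: [0.5978, -0.1794, 0.054]
eef_rot: [180.0, -0.1, -30.0]
ft_force: [-1.1, 1.3, 5.8]
width: 0.0478
```

Emit:
carry_out(
  hand=[0.035,0.035],
  slide=[
    [0,0,0.0006],
    [0,0,0.0006],
  ],
  twist=[0,0],
)

```text
t: 27.95
ee_pos: [0.5979, -0.1795, 0.054]
eef_rot: [180.0, -0.1, -30.0]
ft_force: [-2.5, 0.2, 8.8]
width: 0.0476
```

Seated at TCP .054 as expected. Releasing, lifting clear and moving aside to check.

Emit:
carry_out(
  hand=[0.072,0.072,0.072,0.072,0.072],
  slide=[
    [0,0,0],
    [0,0,0],
    [0,0,0],
    [0,0,-0.02],
    [0,0,-0.06],
  ],
  twist=[0,0,0,0,0],
)

```text
t: 28.37
ee_pos: [0.5938, -0.1775, 0.1072]
eef_rot: [180.0, 0.7, -30.0]
ft_force: [0.3, -0.4, -0.1]
width: 0.0722
```

Emit:
carry_out(
  hand=[0.072,0.072,0.072,0.072,0.072],
  slide=[
    [0,0,-0.04],
    [0,0.035,-0.06],
    [0,0.07,-0.06],
    [0,0.105,-0.06],
    [0,0.14,-0.06],
  ],
  twist=[0,0,0,0,0],
)

```text
t: 28.78
ee_pos: [0.5271, -0.3016, 0.173]
eef_rot: [180.0, -0.1, -29.9]
ft_force: [0.6, -0.5, -0.2]
width: 0.0719
```

Emit:
carry_out(
  hand=[0.072,0.072,0.072,0.072],
  slide=[
    [0,0.03,0],
    [0,0.06,0],
    [0,0.06,0],
    [0,0.06,0],
  ],
  twist=[0,0,0,0],
)

```text
t: 29.12
ee_pos: [0.4966, -0.354, 0.1719]
eef_rot: [-180.0, 0.0, -30.2]
ft_force: [-1.0, 0.4, 0.6]
width: 0.072
```

```bash
python3 - <<'E'
from meas import *
s=robot.get_state();print(s["ee_pos"],s["width"],s["ft_force"],s["t"])
c=cam("scene");x,y=map(int,proj(c,[.597,-.18,.04]));a=c["frame"][y-40:y+40,x-50:x+50]
d=cam("top");x,y=map(int,proj(d,[.597,-.18,.04]));b=d["frame"][y-40:y+40,x-50:x+50]
for q in (c,d):
    m=big((q["frame"].max(2)<80).astype(np.uint8)*255,proj(q,[.597,-.18,.069]),14)
    ys,xs=np.nonzero(m)
    if len(xs): print("knob",onz(q,(xs.min()+xs.max())/2,(ys.min()+ys.max())/2,.069),len(xs))
cv2.imwrite("pics/end.png",cv2.resize(np.hstack([a,b])[...,::-1],None,fx=4,fy=4,interpolation=cv2.INTER_CUBIC))
E
```

```text
[ 0.49657158 -0.35401916  0.17191883] 0.0719838683536006 [-0.9812467   0.42723271  0.63372967] 29.1167
knob [ 0.5866528  -0.17881333  0.069     ] 2
knob [ 0.59784353 -0.18039473  0.069     ] 89
```

The viewer limit is reached, so I'll check numerically. The top view puts the knob on the axis. The scene view seems blocked, so I'll move the arm farther aside.

Emit:
carry_out(
  hand=[0.072,0.072,0.072,0.072,0.072],
  slide=[
    [0,0.03,-0.03],
    [0,0.06,-0.06],
    [0,0.09,-0.09],
    [0,0.12,-0.1],
    [0,0.12,-0.1],
  ],
  twist=[0,0,0,0,0],
)

```text
t: 29.63
ee_pos: [0.4367, -0.4614, 0.2764]
eef_rot: [179.7, -0.4, -30.1]
ft_force: [0.4, 0.9, -0.1]
width: 0.0718
```

```bash
python3 - <<'E'
from meas import *
s=robot.get_state();print(s["ee_pos"],s["ft_force"],s["t"])
c=cam("scene")
p=proj(c,[.597,-.1805,.069]);print("pred knob px",p,[proj(c,[.597,-.1805,z]).round(1).tolist() for z in(.06,.078,.012)])
x,y=map(int,p); print(c["frame"][y-14:y+26:1,x-14:x+15:2].max(2))
for q in (c,cam("top")):
    m=big((q["frame"].max(2)<95).astype(np.uint8)*255,proj(q,[.597,-.18,.069]),16)
    ys,xs=np.nonzero(m); u,v=(xs.min()+xs.max())/2,(ys.min()+ys.max())/2
    print("knob px",u,v,(xs.max()-xs.min()+1,ys.max()-ys.min()+1),onz(q,u,v,.069),len(xs))
E
```

```text
[ 0.43674593 -0.4614157   0.27635809] [ 0.37364087  0.89039535 -0.13202754] 29.6333
pred knob px [304.53905613 171.37948226] [[304.3, 173.5], [304.8, 169.2], [302.8, 184.5]]
[[197 193 189 200 204 208 206 200 192 173 163 187 209 212 181]
 [193 190 197 203 204 204 197 187 174 161 164 177 194 205 192]
 [192 190 196 197 196 190 181 171 161 162 170 179 176 191 198]
 [185 181 186 182 179 174 168 164 163 163 169 182 175 174 188]
 [170 164 168 167 167 162 165 163 165 157 158 178 186 182 179]
 [164 157 163 168 165 164 166 160 160 154 148 164 190 197 193]
 [163 161 166 170 166 165 165 159 153 157 157 161 183 200 205]
 [166 165 165 166 174 164 161 162 144 152 163 167 175 188 201]
 [172 176 171 176 185 157 155 158 128 138 167 182 175 174 186]
 [182 195 186 191 192 143 127 137 103 128 165 190 183 169 171]
 [185 198 193 189 187 120  97 102  90 119 154 183 188 174 172]
 [192 196 192 183 167 107  82  79  78  99 122 167 181 175 173]
 [199 189 187 182 150  94  81  82  80  86  97 155 180 176 171]
 [204 192 183 181 136  84  82  85  87  80  90 156 184 178 181]
 [205 202 184 174 127  80  80  87  91  81  9
[... 1074 characters left out ...]
36 151 178 185]
 [190 177 182 176 170 169 160 156 155 149 141 139 160 184 185]
 [186 175 188 178 174 172 163 155 152 145 149 148 159 184 183]
 [187 168 181 172 174 176 171 168 163 154 166 168 162 169 177]
 [193 170 162 167 174 172 173 173 170 166 170 173 169 160 168]
 [193 164 157 162 166 165 166 166 164 162 161 161 162 155 161]
 [185 153 146 145 147 148 146 148 147 143 144 145 145 146 152]
 [186 158 142 136 138 143 147 149 142 142 143 145 144 154 170]
 [196 180 167 160 155 163 171 175 166 173 174 173 174 182 192]]
knob px 304.5 171.0 (np.int64(12), np.int64(9)) [ 0.59850636 -0.18198139  0.069     ] 74
knob px 315.0 208.5 (np.int64(13), np.int64(16)) [ 0.59943043 -0.18204092  0.069     ] 111
```

Both views put the knob at its predicted seated place (scene 304.5,171 against 304.5,171.4), and nothing is touched. Handing in.

```bash
python3 -c "
from plant import robot
print(robot.job_done(), robot.get_state()['t'])"
```

```text
the job is handed in; nothing more can be done
the job is handed in; nothing more can be done
```

I stacked the flange, cork wheel, sleeve and star knob on the spindle in that order, let go of each, backed the arm off and handed the job in at about 30 s. The hand-in gives no verdict.

**Checks that passed**
- Each part met a light contact force (3–10 N) at its seated height.
- Pictures after the flange, wheel and sleeve showed each lying flat and centred.
- With the arm clear at the end, the knob's mask sat at scene pixel (304.5, 171.0), against (304.5, 171.4) predicted for the seated pose. Both views put the knob's centre within about 3 mm of the spindle axis.
- The wrist force was near zero at the end.

**Checks that failed or disagreed**
- The first flange grasp closed on air. By touch, the fingertips were about 12 mm behind the reported tool centre point, not 8 mm ahead as stated. I went lower for every grasp after that.
- Gripper openings read about 2–3 mm less than the true part widths.
- While parts were held, the scene camera showed them about 3 mm off the spindle line. I trusted the arm's own pose over the rest of that offset, and all four parts went on without side force.
- The picture limit was reached before the last view, so the final check is numerical only. The bystanders were kept clear of but not measured again.

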